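# Turn the nappy-cream spatula round in its holder

### The job

The nappy-cream spatula was put into its sloping wooden holder the wrong way round, handle first. Draw it right out by its blade, lay it down flat on the dresser top clear of the holder and let go of it, then pick it up by its handle and slide it blade first fully home into the holder, without ramming it, and let go. Leave the dispenser bottle, tin, monitor and rattle as they stand.

Things in the scene. Friction and masses are not known exactly. Their poses are not given: they have to be found in the camera images.
- holder: Fixed light-wood holder, foot 120 x 86 mm, 90 mm high, with one flat slot 50 mm wide, 17 mm high, 96 mm deep. The slot runs in along the holder's +x and slopes DOWN into it at 0.35 rad (20 deg); the mouth's face is square to the slot; floor, roof and sides are 11 mm thick, the back closed and rigid. Origin on the dresser top under it; z up, y along the slot's width; only its yaw varies.
- slot_mouth (a point): Middle of the lower edge of the slot's mouth (on the slot's floor), 62 mm above the dresser top. Axes as the holder's (level, not sloping).
- slot_back (a point): Middle of the lower edge of the slot's closed back, 96 mm down the slope from slot_mouth.
- spatula: Loose wooden spatula, about 70 g, 168 mm long, underside flat. Handle 84 x 22 x 14 mm thick; blade 84 x 46 x 9 mm thick, tip rounded (radius 23 mm). Origin on the underside's centre line where handle meets blade, close to the centre of mass; x to the blade tip, y across, z out of the top face. At the start it lies in the slot, handle end at the back, with 72 mm of blade standing out.
- blade_tip (a point): End of the blade on the underside's centre line, 84 mm from the spatula's origin; axes as the spatula's. At the start the blade slopes up out of the mouth at 0.35 rad, on the slot's floor, within 2 mm of the slot's middle.
- handle_end (a point): End of the handle on the underside's centre line, 84 mm from the spatula's origin; axes as the spatula's. When the spatula is fully home the right way, 72 mm of the handle stand out of the mouth.
- handle_mid (a point): Middle of the handle (7 mm above its underside, 42 mm from the spatula's origin); axes as the spatula's.
- dispenser: Bystander: pale pink push-dispenser bottle, 64 mm diameter, 162 mm high. Origin under its centre, z up.
- tin: Bystander: empty open aluminium tin, 72 mm diameter, 70 mm high. Origin under its centre, z up.
- monitor: Bystander: white baby-monitor parent unit standing upright, 50 x 72 mm foot, 127 mm high. Origin under its centre, z up.
- rattle: Bystander: wooden dumb-bell rattle lying down, 98 mm long, 40 mm thick. Origin under its centre, x along it.

How it is judged:
On the way, in this order (a step that is already met when the one before it is completed fails the run):
1. the spatula is drawn right out of the holder (distance between handle_end and slot_back above 0.1 m and contact force between spatula and holder below 0.1 N), for 0.1 s.
2. it lies flat on the dresser top, clear of the holder, let go and still (height (world z) of each of blade_tip, handle_end below 0.008 m and angle between spatula's own z axis and vertical below 0.1 rad and linear speed of spatula below 0.02 m/s and contact force between spatula and the fingers below 0.1 N and contact force between spatula and holder below 0.1 N), for 0.2 s.
3. it is lifted off the dresser top by the handle (height (world z) of spatula above 0.03 m and distance between the grasp point and handle_mid below 0.055 m and contact force between spatula and the fingers above 0.5 N and contact force between spatula and holder below 0.1 N), for 0.1 s.
At the end, for the whole second after the job is handed in: The spatula is at rest in the slot, blade first and fully home: the blade tip within 11 mm of the middle of the slot's back edge, the handle standing out of the mouth, lying square in the slot (within 0.12 rad) and let go (distance between blade_tip and slot_back below 0.011 m and distance between handle_end and slot_mouth below 0.085 m and angle between the y axis of spatula and the y axis of holder, either way round below 0.12 rad and linear speed of spatula below 0.02 m/s and contact force between spatula and the fingers below 0.1 N); the robot touches nothing.
It fails at once if the spatula is rammed against the holder (more than 40 N) (contact force between spatula and holder above 40 N).
It fails at once if the dispenser is moved by more than 20 mm or tipped over (distance of dispenser from where it was at the start of the episode above 0.02 m or angle between dispenser's own z axis and vertical above 0.3 rad).
It fails at once if the tin is moved by more than 20 mm or tipped over (distance of tin from where it was at the start of the episode above 0.02 m or angle between tin's own z axis and vertical above 0.3 rad).
It fails at once if the monitor is moved by more than 20 mm or tipped over (distance of monitor from where it was at the start of the episode above 0.02 m or angle between monitor's own z axis and vertical above 0.3 rad).
It fails at once if the rattle is moved by more than 20 mm or tipped over (distance of rattle from where it was at the start of the episode above 0.02 m or angle between rattle's own z axis and vertical above 0.3 rad).
It also fails if it takes over 72 s, if anything falls off the work surface, if the arm or the gripper's body presses on something with over 40 N, if the wrist force passes 120 N, or if a joint passes its speed limit or range.

### The arm

A 7-joint arm with a two-finger parallel gripper is mounted at the origin on the work surface. World frame = base frame: x ahead of the robot, y to its left, z up, the work surface at z = 0. Lengths are in m, angles in rad, forces in N, time in s.
With the tool pointing down it reaches from about 0.4 to 0.85 m from the base axis. Payload 10.4 kg.
Tool frame: the origin (TCP) lies where the fingers leave the gripper's body, on its centre line; the fingertips stand 70 mm ahead of it and the grasp point (between the pads) lies r.grip_depth ahead of it (r.grip_depth is the distance from the TCP to the grasp point, in m); z points along the fingers, y is the direction in which the jaws open and shut (so a half turn about z gives the same grasp; the last joint's range is limited). The gripper opens to 87 mm and grips with 3 to 60 N. Pads are 19 mm wide; open, the fingers measure 117 mm over their backs; the gripper's body (75 mm by 190 mm) begins 51 mm behind the grasp point.
Start: joints at [1.101, 0.332, -0.065, 1.46, 0.022, 1.35, -0.088], TCP at [0.27, -0.564, 0.292] pointing down, gripper open.
Joint ranges: [-2.6, 2.6], [-0.5, 2.12], [-1.47, 1.34], [0.16, 2.42], [-1.27, 4.41], [0.06, 2.06], [-2.6, 2.6]. Speed limits (rad/s): [2.22, 2.22, 2.79, 2.79, 3.14, 3.14, 3.14].

### API

Orientations are given as a unit quaternion [x, y, z, w].
In Python, from bench import monitor, viewer, workorder, nets, r gives the robot as it stands.
- The arm moves only by the tool drive_tool, never from a script. Its argument "plan" is a list of rows, each an object of numbers: "rx", "ry", "rz": the turn, a rotation vector about the tool's x, y, z in units of 360 degrees (1.0 is 360 degrees); "x", "y", "z": the shift along the tool's x, y, z in units of 1000 mm (1.0 is 1000 mm); "fingers": the opening, from 0 (shut) to 1 (fully open). In form: [{"rx": .., "ry": .., "rz": .., "x": .., "y": .., "z": .., "fingers": ..}, ...]. A call has 1 to 12 rows; each row is the pose to reach, as a shift and turn from the pose commanded when the call began, along the tool's axes at that moment, turning the shorter way round; what a row does not reach only later rows make up. A row lasts 1/8 s, in which the tool goes at most 62.5 mm and 10.7 degrees, less where a joint would pass 70% of its speed; a pose out of reach is approached as far as the arm can. A call with a number of a shift or a turn outside -1 to 1 is refused whole. A call with a gripper value outside its range is refused whole. The fingers move at their own pace and stop on an object; "squeeze" is the grip in N (left out, the last holds). Time passes only in rows, so rows that repeat a pose let the fingers close. It gives the time, the measured TCP pose, the force and the opening at its end, in the units of the state.
- monitor.read_state(): the state, without advancing time (a new reading comes with each control period).
- viewer.camera(name): name is "side" or "top"; returns a dict with "color" (400x640x3 uint8, red, green, blue), "depth" (400x640 float32, m along the optical axis (not along the pixel's ray), 0 where there is no reading), "camera_matrix" (3x3 intrinsics, pixels), "xyz" and "rotation" of the camera in the world. Camera axes: x right, y down, z forward; pixel columns grow to the right and rows downward; lengths in m; the calibration is good to about 2 mm. A picture is of the moment at which its call begins.
- workorder.close_job(): hands the job in, once; it reports no verdict.
Trained networks look in the newest picture that a camera, given by its name, has taken for a name from the list of things; names that differ only in an ending like _2 or _b are one class to them, and where a whole thing is asked for, a point or a joint stands for the part that bears it (a point fixed in the world has none). Each returns a list of dicts, best first, with "confidence" (0 to 1); they miss things now and then, are a little off and sometimes report something else, mostly with a low value. They report only what shows in the picture. A call takes as long as a camera call.
- nets.find_in(label, camera): "centre" ([x, y, z] in m, in world coordinates, good to about 4 mm: the middle of the surface that is visible of it).
- nets.regions_of(label, camera): "region" (400x640 bool, what is visible of it).
The state is a dict: "time": time; "joint_positions": joint angles; "joint_vel": joint speeds; "joint_torque": joint torques, N m; "ee_pos": TCP position; "eef_rot": TCP orientation; "ft_force": force on the tool from outside, world axes, zero at the start; "torque": the same for the moment, N m; "width": finger opening in m.
Only numpy, scipy, OpenCV 4.12 (cv2) and the standard library are available. Lean on these libraries where they do the work, as an engineer would, in place of code of your own. Each camera call takes 0.05 s, during which the arm holds its last target.

## Working session

There is one attempt and no reset: what is moved stays moved. The work goes in short steps, Python scripts to look and compute and a tool call to move; the robot and the scene stay as the last step left them, time stands still between calls to the robot, and variables do not carry over. Pictures are saved under pics/ and viewed, and the job is handed in when it is done.

Besides the shell and the picture viewer there is one more tool, called after ">>>" in YAML: its name, and indented under it one key for each argument. drive_tool: Moves the arm, as the interface text tells. Its arguments: {"type":"object","properties":{"plan":{"type":"array","items":{"type":"object","properties":{"rx":{"type":"number","minimum":-1,"maximum":1},"ry":{"type":"number","minimum":-1,"maximum":1},"rz":{"type":"number","minimum":-1,"maximum":1},"x":{"type":"number","minimum":-1,"maximum":1},"y":{"type":"number","minimum":-1,"maximum":1},"z":{"type":"number","minimum":-1,"maximum":1},"fingers":{"type":"number"}}}},"squeeze":{"type":"number"}},"required":["plan"]}

```bash
ls; mkdir -p pics; python3 - <<'E'
from bench import monitor, viewer, workorder, nets, r
import cv2
print(r.grip_depth); s=monitor.read_state(); print(s)
for n in ("side","top"):
    c=viewer.camera(n); cv2.imwrite(f"pics/{n}0.png",c["color"][:,:,::-1]); print(n,c["camera_matrix"],c["xyz"],c["rotation"])
    for l in ["holder","spatula","dispenser","tin","monitor","rattle"]:
        print(l,[(d["centre"],round(d["confidence"],2)) for d in nets.find_in(l,n)][:2])
E
```

```text
pics
0.051
{'time': 0.0, 'joint_positions': array([ 1.1014263 ,  0.33289997, -0.06468746,  1.46092218,  0.02158504,
        1.34988985, -0.08849165]), 'joint_vel': array([ 1.16685412e-03, -8.46432238e-04, -4.70936510e-04,  1.24450645e-03,
       -6.25254315e-05, -1.38546472e-03, -9.14119414e-04]), 'joint_torque': array([-1.39680673e-03, -6.23265123e+01,  2.44767900e-02, -3.89895308e+01,
       -6.13124203e-02,  3.99200572e-02,  1.47942937e-04]), 'ee_pos': array([ 0.2699106 , -0.56340546,  0.29144542]), 'eef_rot': array([ 9.75151375e-01,  2.21538456e-01, -1.84001358e-04, -6.88132039e-04]), 'ft_force': array([-0.17534281,  0.3875367 ,  0.56532932]), 'torque': array([-0.02494647, -0.01842726, -0.0135951 ]), 'width': 0.08678221350945148}
side [[396.66341306   0.         322.30191695]
 [  0.         396.66341306 196.91874238]
 [  0.           0.           1.        ]] [0.55714305 0.74718763 0.5169427 ] [-0.00530168  0.8656165  -0.50040063  0.01670878]
holder [([0.5108, 0.2179, 0.0587], 0.8)]
spatula []
dispenser [([0.7135, -0.0856, 0.0942], 0.83)]
tin [([0.7071, -0.241, 0.061], 0.75), ([0.5129, 0.0973, 0.0828], 0.49)]
monitor [([0.7262, 0.0249, 0.0653], 0.77), ([0.5176, 0.21, 0.0603], 0.25)]
rattle [([0.48, -0.3422, 0.0247], 0.5)]
top [[402.01664159   0.         321.56908114]
 [  0.         402.01664159 194.55011963]
 [  0.           0.           1.        ]] [ 0.4601492  -0.03801607  1.13702422] [ 0.71314138 -0.6982268   0.04232682 -0.04601246]
holder [([0.5136, 0.1823, 0.0669], 0.68), ([0.5127, 0.1015, 0.0822], 0.36)]
spatula [([0.5121, 0.0999, 0.0848], 0.77)]
dispenser [([0.7063, -0.1079, 0.1193], 0.91)]
tin [([0.7399, -0.2523, 0.0186], 0.84)]
monitor [([0.7208, -0.0075, 0.1054], 0.94)]
rattle [([0.5157, 0.1802, 0.0676], 0.36)]
```

View pics/side0.png

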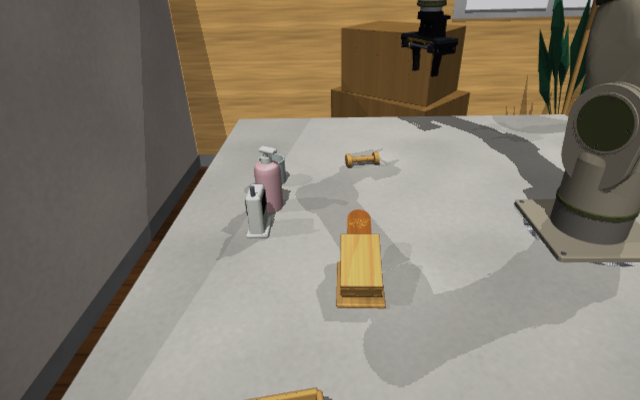

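View pics/top0.png

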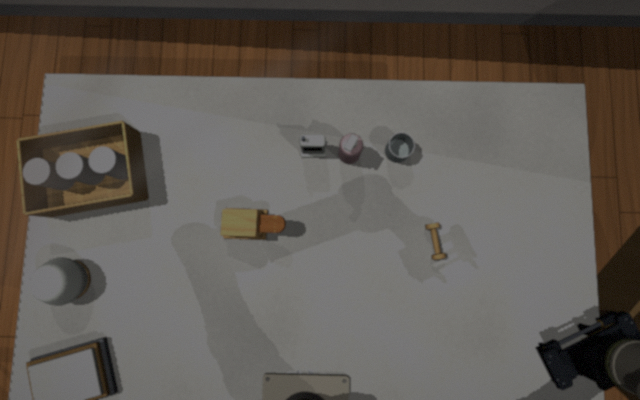

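```bash
cat > h.py <<'E'
from bench import monitor, viewer, workorder, nets, r
import cv2, numpy as np
from scipy.spatial.transform import Rotation as R
def cloud(c):
    K=c["camera_matrix"]; d=c["depth"]; v,u=np.mgrid[0:400,0:640]
    p=np.stack([(u-K[0,2])/K[0,0]*d,(v-K[1,2])/K[1,1]*d,d],-1)
    q=np.array(c["rotation"]); m=R.from_quat(q).as_matrix() if q.size==4 else q
    w=p@m.T+c["xyz"]; w[d==0]=np.nan; return w
E
python3 - <<'E'
from h import *
for n in ("top","side"):
    c=viewer.camera(n); w=cloud(c); np.save(n+"w.npy",w); np.save(n+"c.npy",c["color"])
    X=w[...,0];Y=w[...,1];Z=w[...,2]
    print(n,"table z",np.nanmedian(Z[(abs(X-.5)<.05)&(abs(Y+.15)<.05)]))
    m=(X>.42)&(X<.6)&(Y>.03)&(Y<.3)&(Z>.015)&(Z<.11)
    hsv=cv2.cvtColor(c["color"],cv2.COLOR_RGB2HSV)
    for y in np.arange(.04,.28,.01):
        s=m&(abs(Y-y)<.005)
        if s.sum()>3: print(round(y,3),s.sum(),"x",np.round(np.percentile(X[s],[2,50,98]),4),"z",np.round(np.percentile(Z[s],[5,50,95]),4),"hue",np.median(hsv[s],0))
    for l in("spatula","holder"):
        for d in nets.regions_of(l,n)[:1]:
            g=d["region"]; print(l,d["confidence"],g.sum(),np.round(np.nanmean(w[g],0),4))
E
```

```text
top table z 0.0008607077216622461
0.06 13 x [0.5027 0.5124 0.5203] z [0.0863 0.0919 0.0979] hue [ 13. 108.  66.]
0.07 52 x [0.4943 0.512  0.5305] z [0.0892 0.0937 0.0975] hue [ 13. 159.  94.]
0.08 62 x [0.4914 0.516  0.5356] z [0.0872 0.0904 0.0939] hue [ 13. 159. 101.]
0.09 71 x [0.4913 0.5121 0.5356] z [0.0839 0.0867 0.0899] hue [ 17. 145. 109.]
0.1 62 x [0.4912 0.5107 0.5356] z [0.0801 0.0832 0.0866] hue [ 17. 145. 108.]
0.11 65 x [0.4911 0.5147 0.5358] z [0.0763 0.0796 0.083 ] hue [ 14. 158. 101.]
0.12 62 x [0.4935 0.5119 0.5357] z [0.0729 0.0761 0.0801] hue [ 13. 161. 100.]
0.13 101 x [0.4805 0.5173 0.5491] z [0.0579 0.0717 0.0757] hue [ 14. 158.  68.]
0.14 140 x [0.4798 0.5142 0.5499] z [0.067  0.0864 0.0907] hue [ 20.  114.5  91. ]
0.15 93 x [0.4796 0.5135 0.5503] z [0.0824 0.0855 0.0895] hue [ 23. 103. 121.]
0.16 102 x [0.4795 0.5161 0.5502] z [0.0775 0.0821 0.0862] hue [ 23. 102. 121.]
0.17 95 x [0.4795 0.5133 0.5504] z [0.0743 0.0784 0.0818] hue [ 23. 103. 121.]
0.18 100 x [0.4798 0.5187 0.5505] z [0.0717 0.075  0.078 ] hue [ 23. 102. 121.]
0.19 94 x [0.4817 0.5134 0.5506] 
[... 1381 characters left out ...]
5133 0.5486] z [0.0735 0.0763 0.0785] hue [ 21. 134. 207.]
0.18 207 x [0.4804 0.5148 0.547 ] z [0.07   0.0725 0.075 ] hue [ 21. 132. 207.]
0.19 202 x [0.4801 0.5126 0.5488] z [0.0669 0.0687 0.0713] hue [ 22.  131.5 206. ]
0.2 216 x [0.4806 0.514  0.5485] z [0.0626 0.0653 0.0679] hue [ 22. 131. 206.]
0.21 220 x [0.4802 0.516  0.5491] z [0.0591 0.0616 0.064 ] hue [ 22. 130. 206.]
0.22 230 x [0.4805 0.5132 0.5493] z [0.0555 0.0579 0.0604] hue [ 22. 131. 206.]
0.23 541 x [0.4811 0.5161 0.5495] z [0.0183 0.0401 0.056 ] hue [ 18. 149. 114.]
0.24 203 x [0.4804 0.5108 0.5479] z [0.0414 0.0496 0.0531] hue [ 18. 145. 160.]
spatula 0.87 537 [0.5119 0.0914 0.0826]
holder 0.91 3306 [0.5158 0.2033 0.0494]
```

```bash
cat >> h.py <<'E'
import json
TH=0.35; YAW=0.016
M=np.array([.5139,.129,.062])
hx=np.array([np.sin(YAW),np.cos(YAW),0]); hx/=np.linalg.norm(hx); ez=np.array([0,0,1.])
d=np.cos(TH)*hx-np.sin(TH)*ez; n=np.sin(TH)*hx+np.cos(TH)*ez; hy=np.cross(ez,hx)
RS=np.column_stack([d,-hy,-n])   # tool orientation square to slot
def rel(p0,R0,p,Rm):
    sh=R0.T@(np.array(p)-p0); rv=R.from_matrix(R0.T@Rm).as_rotvec()/(2*np.pi)
    return dict(zip(["x","y","z","rx","ry","rz"],[float(v) for v in np.round(np.r_[sh,rv],4)]))
def down(yaw): # tool pointing down, tool x at heading yaw
    x=np.array([np.cos(yaw),np.sin(yaw),0]); z=-ez; return np.column_stack([x,np.cross(z,x),z])
def cur():
    s=monitor.read_state(); return np.array(s["ee_pos"]),R.from_quat(s["eef_rot"]).as_matrix(),s
def tcp(s,h): return M-s*d+h*n
E
python3 - <<'E'
from h import *
p,Rm,s=cur()
p=np.array([.27,-.564,.292]); 
print(rel(p,Rm,tcp(.038,.072+.12),RS)); print(tcp(.038,.072),tcp(.038,.072+.12))
E
```

```text
{'x': 0.5329, 'y': -0.5465, 'z': 0.0366, 'rx': -0.0308, 'ry': -0.0499, 'rz': -0.1745}
[0.51372389 0.11799389 0.14266495] [0.51438222 0.15913636 0.25538968]
```

>>> drive_tool:
  plan:
    - {"x": 0.533,"y": -0.5465,"z": 0.0366,"rx": -0.0308,"ry": -0.0499,"rz": -0.1745,"fingers": 1}
    - {"x": 0.533,"y": -0.5465,"z": 0.0366,"rx": -0.0308,"ry": -0.0499,"rz": -0.1745,"fingers": 1}
    - {"x": 0.533,"y": -0.5465,"z": 0.0366,"rx": -0.0308,"ry": -0.0499,"rz": -0.1745,"fingers": 1}
    - {"x": 0.533,"y": -0.5465,"z": 0.0366,"rx": -0.0308,"ry": -0.0499,"rz": -0.1745,"fingers": 1}
    - {"x": 0.533,"y": -0.5465,"z": 0.0366,"rx": -0.0308,"ry": -0.0499,"rz": -0.1745,"fingers": 1}
    - {"x": 0.533,"y": -0.5465,"z": 0.0366,"rx": -0.0308,"ry": -0.0499,"rz": -0.1745,"fingers": 1}
    - {"x": 0.533,"y": -0.5465,"z": 0.0366,"rx": -0.0308,"ry": -0.0499,"rz": -0.1745,"fingers": 1}
    - {"x": 0.533,"y": -0.5465,"z": 0.0366,"rx": -0.0308,"ry": -0.0499,"rz": -0.1745,"fingers": 1}
    - {"x": 0.533,"y": -0.5465,"z": 0.0366,"rx": -0.0308,"ry": -0.0499,"rz": -0.1745,"fingers": 1}
    - {"x": 0.533,"y": -0.5465,"z": 0.0366,"rx": -0.0308,"ry": -0.0499,"rz": -0.1745,"fingers": 1}
    - {"x": 0.533,"y": -0.5465,"z": 0.0366,"rx": -0.0308,"ry": -0.0499,"rz": -0.1745,"fingers": 1}
    - {"x": 0.533,"y": -0.5465,"z": 0.0366,"rx": -0.0308,"ry": -0.0499,"rz": -0.1745,"fingers": 1}

```text
time: 2.5
ee_pos: [0.5108, 0.1476, 0.2565]
eef_rot: [0.702, 0.69, -0.124, 0.122]
ft_force: [1.1, -0.3, 0.8]
width: 0.0872
```

>>> drive_tool:
  plan:
    - {"x": 0}
    - {"x": 0}
    - {"x": 0}

```text
validation failed for argument at $.pl...
```

```bash
python3 - <<'E'
from h import *
p,Rm,s=cur()
print(s["joint_positions"],p, s["joint_vel"])
for h in (.192,.132,.072): print(rel(p,Rm,tcp(.038,h),RS))
c=viewer.camera("side"); cv2.imwrite("pics/side1.png",c["color"][:,:,::-1])
E
```

```text
[ 0.17984958  0.36129944 -0.8577548   1.65200328  0.53906752  1.50549952
 -0.79951832] [0.51076015 0.14758545 0.25646397] [-0.9544973   0.92617451 -0.10717637 -0.82524027  0.45944877  0.52335221
 -0.9477054 ]
{'x': 0.0113, 'y': 0.0034, 'z': -0.003, 'rx': 0.0, 'ry': 0.0, 'rz': -0.0002}
{'x': 0.0113, 'y': 0.0034, 'z': 0.057, 'rx': 0.0, 'ry': 0.0, 'rz': -0.0002}
{'x': 0.0113, 'y': 0.0034, 'z': 0.117, 'rx': 0.0, 'ry': 0.0, 'rz': -0.0002}
```

>>> drive_tool:
  plan:
    - {"x": 0,"y": 0,"z": 0,"rx": 0,"ry": 0,"rz": 0,"fingers": 1}
    - {"x": 0,"y": 0,"z": 0,"rx": 0,"ry": 0,"rz": 0,"fingers": 1}
    - {"x": 0,"y": 0,"z": 0,"rx": 0,"ry": 0,"rz": 0,"fingers": 1}

```text
time: 2.92
ee_pos: [0.5102, 0.1445, 0.2568]
eef_rot: [0.703, 0.69, -0.124, 0.123]
ft_force: [-0.2, 0.1, -0.6]
width: 0.0871
```

```bash
python3 - <<'E'
from h import *
p,Rm,s=cur()
print(s["joint_positions"],p)
for h in (.192,.132,.072): print(rel(p,Rm,tcp(.038,h),RS))
c=viewer.camera("side"); cv2.imwrite("pics/side2.png",c["color"][:,:,::-1])
E
```

```text
[ 0.18455201  0.35617778 -0.85598983  1.65617151  0.53693963  1.50334742
 -0.79489163] [0.51016759 0.14451643 0.25681717]
{'x': 0.0143, 'y': 0.0039, 'z': -0.0037, 'rx': 0.0, 'ry': 0.0002, 'rz': -0.0004}
{'x': 0.0144, 'y': 0.0039, 'z': 0.0563, 'rx': 0.0, 'ry': 0.0002, 'rz': -0.0004}
{'x': 0.0144, 'y': 0.0039, 'z': 0.1163, 'rx': 0.0, 'ry': 0.0002, 'rz': -0.0004}
```

>>> drive_tool:
  plan:
    - {"x": 0.0144,"y": 0.0039,"z": 0.01,"rx": 0,"ry": 0,"rz": 0,"fingers": 1}
    - {"x": 0.0144,"y": 0.0039,"z": 0.04,"rx": 0,"ry": 0,"rz": 0,"fingers": 1}
    - {"x": 0.0144,"y": 0.0039,"z": 0.06,"rx": 0,"ry": 0,"rz": 0,"fingers": 1}
    - {"x": 0.0144,"y": 0.0039,"z": 0.06,"rx": 0,"ry": 0,"rz": 0,"fingers": 1}
    - {"x": 0.0144,"y": 0.0039,"z": 0.06,"rx": 0,"ry": 0,"rz": 0,"fingers": 1}

```text
time: 3.6
ee_pos: [0.5141, 0.1394, 0.1957]
eef_rot: [0.702, 0.691, -0.124, 0.122]
ft_force: [0.4, -0.1, -0.1]
width: 0.0868
```

```bash
python3 - <<'E'
from h import *
p,Rm,s=cur()
for h in (.192,.132,.072): print(rel(p,Rm,tcp(.038,h),RS))
c=viewer.camera("side"); cv2.imwrite("pics/side3.png",c["color"][:,:,::-1][100:340,220:480].repeat(2,0).repeat(2,1))
E
```

```text
{'x': -0.0019, 'y': 0.0, 'z': -0.0629, 'rx': 0.0001, 'ry': -0.0001, 'rz': 0.0}
{'x': -0.0019, 'y': -0.0, 'z': -0.0029, 'rx': 0.0001, 'ry': -0.0001, 'rz': 0.0}
{'x': -0.0019, 'y': -0.0001, 'z': 0.0571, 'rx': 0.0001, 'ry': -0.0001, 'rz': 0.0}
```

View pics/side3.png

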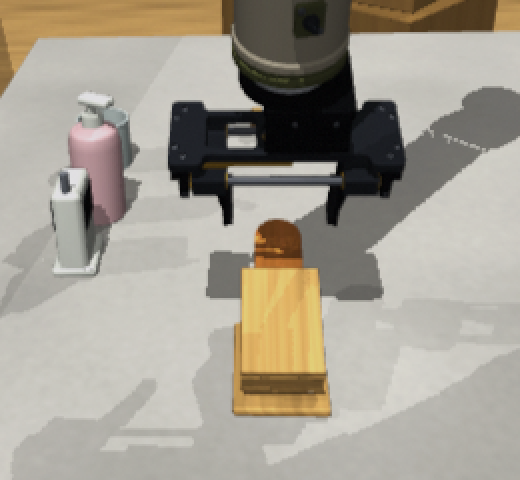

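The gripper straddles the blade (about 278,240 in the crop), clear of the holder; descending and gripping.

>>> drive_tool:
  plan:
    - {"x": -0.002,"y": 0,"z": 0.02,"rx": 0,"ry": 0,"rz": 0,"fingers": 1}
    - {"x": -0.002,"y": 0,"z": 0.04,"rx": 0,"ry": 0,"rz": 0,"fingers": 1}
    - {"x": -0.002,"y": 0,"z": 0.057,"rx": 0,"ry": 0,"rz": 0,"fingers": 1}
    - {"x": -0.002,"y": 0,"z": 0.057,"rx": 0,"ry": 0,"rz": 0,"fingers": 1}
    - {"x": -0.002,"y": 0,"z": 0.057,"rx": 0,"ry": 0,"rz": 0,"fingers": 1}
    - {"x": -0.002,"y": 0,"z": 0.057,"rx": 0,"ry": 0,"rz": 0,"fingers": 1}

```text
time: 4.4
ee_pos: [0.5138, 0.1179, 0.1428]
eef_rot: [0.702, 0.691, -0.124, 0.122]
ft_force: [-0.7, 0.1, -0.4]
width: 0.0871
```

```bash
python3 - <<'E'
from h import *
p,Rm,s=cur()
print(rel(p,Rm,tcp(.038,.072),RS))
c=viewer.camera("side"); cv2.imwrite("pics/side4.png",c["color"][:,:,::-1][120:320,250:450].repeat(3,0).repeat(3,1))
E
```

```text
{'x': 0.0001, 'y': -0.0, 'z': 0.0001, 'rx': 0.0001, 'ry': -0.0001, 'rz': 0.0001}
```

View pics/side4.png

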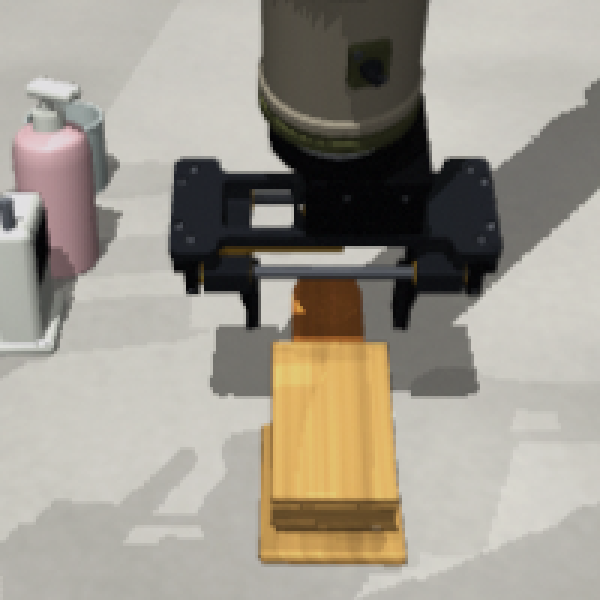

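>>> drive_tool:
  plan:
    - {"x": 0,"y": 0,"z": 0,"rx": 0,"ry": 0,"rz": 0,"fingers": 0.4}
    - {"x": 0,"y": 0,"z": 0,"rx": 0,"ry": 0,"rz": 0,"fingers": 0.4}
    - {"x": 0,"y": 0,"z": 0,"rx": 0,"ry": 0,"rz": 0,"fingers": 0.4}
    - {"x": 0,"y": 0,"z": 0,"rx": 0,"ry": 0,"rz": 0,"fingers": 0.4}
    - {"x": 0,"y": 0,"z": 0,"rx": 0,"ry": 0,"rz": 0,"fingers": 0.4}
    - {"x": 0,"y": 0,"z": 0,"rx": 0,"ry": 0,"rz": 0,"fingers": 0.4}
  squeeze: 20

```text
time: 5.2
ee_pos: [0.5135, 0.1174, 0.1421]
eef_rot: [0.702, 0.691, -0.124, 0.122]
ft_force: [0.0, -0.4, -0.5]
width: 0.0456
```

>>> drive_tool:
  plan:
    - {"x": -0.004,"y": 0,"z": -0.001,"rx": 0,"ry": 0,"rz": 0,"fingers": 0.4}
    - {"x": -0.012,"y": 0,"z": -0.001,"rx": 0,"ry": 0,"rz": 0,"fingers": 0.4}
    - {"x": -0.024,"y": 0,"z": -0.001,"rx": 0,"ry": 0,"rz": 0,"fingers": 0.4}
    - {"x": -0.036,"y": 0,"z": -0.001,"rx": 0,"ry": 0,"rz": 0,"fingers": 0.4}
    - {"x": -0.05,"y": 0,"z": -0.001,"rx": 0,"ry": 0,"rz": 0,"fingers": 0.4}
    - {"x": -0.065,"y": 0,"z": -0.001,"rx": 0,"ry": 0,"rz": 0,"fingers": 0.4}
    - {"x": -0.08,"y": 0,"z": -0.001,"rx": 0,"ry": 0,"rz": 0,"fingers": 0.4}
    - {"x": -0.095,"y": 0,"z": -0.001,"rx": 0,"ry": 0,"rz": 0,"fingers": 0.4}
    - {"x": -0.11,"y": 0,"z": -0.001,"rx": 0,"ry": 0,"rz": 0,"fingers": 0.4}
    - {"x": -0.125,"y": 0,"z": -0.001,"rx": 0,"ry": 0,"rz": 0,"fingers": 0.4}
    - {"x": -0.14,"y": 0,"z": -0.001,"rx": 0,"ry": 0,"rz": 0,"fingers": 0.4}
    - {"x": -0.14,"y": 0,"z": -0.001,"rx": 0,"ry": 0,"rz": 0,"fingers": 0.4}

```text
time: 6.7
ee_pos: [0.5115, -0.015, 0.1915]
eef_rot: [0.702, 0.69, -0.124, 0.122]
ft_force: [0.1, -0.2, 0.1]
width: 0.0458
```

```bash
python3 - <<'E'
from h import *
p,Rm,s=cur()
print(p,s["joint_positions"])
for l in ("side","top"):
  c=viewer.camera(l); cv2.imwrite(f"pics/{l}5.png",c["color"][:,:,::-1])
E
```

```text
[ 0.51150665 -0.01503697  0.1915464 ] [ 0.44332014  0.29880458 -0.78308858  1.84585528  0.5674038   1.26480697
 -0.5734254 ]
```

View pics/side5.png

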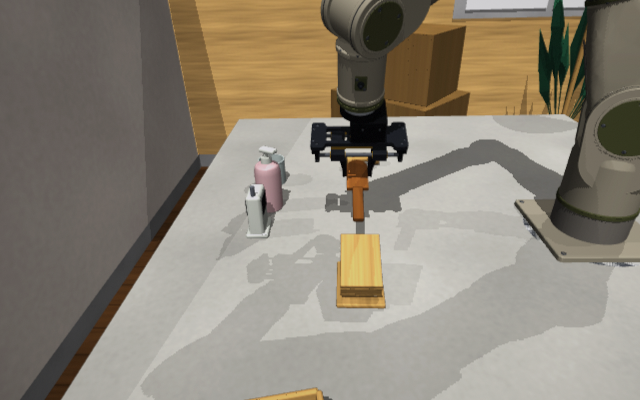

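View pics/top5.png

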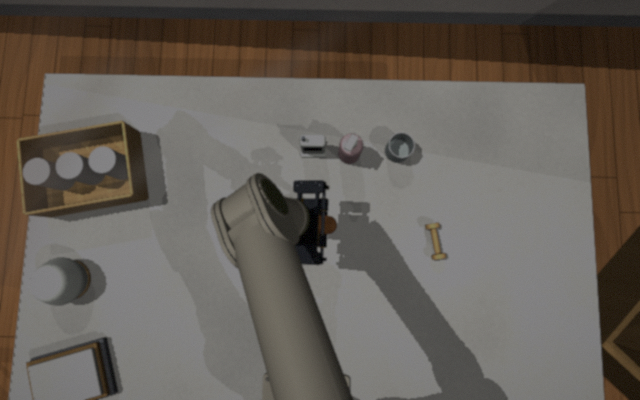

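```bash
cat >> h.py <<'E'
def spat(cam,lo,hi):
    c=viewer.camera(cam); w=cloud(c); hsv=cv2.cvtColor(c["color"],cv2.COLOR_RGB2HSV)
    m=(w>lo).all(-1)&(w<hi).all(-1)&(hsv[...,1]>125)&(hsv[...,0]<19)&(hsv[...,2]>40)
    return c,w,m
E
python3 - <<'E'
from h import *
c,w,m=spat("side",[.42,-.12,.02],[.6,.125,.14])
P=w[m]; print(len(P))
for y in np.arange(-.1,.1,.01):
    s=abs(P[:,1]-y)<.005
    if s.sum()>3: print(round(y,2),s.sum(),np.round(np.percentile(P[s,0],[3,97]),4),np.round(np.percentile(P[s,2],[5,50,95]),4))
p,Rm,s=cur()
for h in (.10,.0745): print(rel(p,Rm,[.43,-.12,h],down(0)))
print(rel(p,Rm,[.45,-.08,.2],down(0.)))
E
```

```text
898
-0.06 21 [0.4943 0.5296] [0.1381 0.1388 0.1399]
-0.05 65 [0.4921 0.532 ] [0.1346 0.1371 0.1393]
-0.04 70 [0.4904 0.5323] [0.1306 0.1339 0.1361]
-0.03 75 [0.4891 0.532 ] [0.1274 0.1299 0.1324]
-0.02 79 [0.4918 0.5328] [0.124  0.1263 0.1283]
-0.01 77 [0.4909 0.5324] [0.1197 0.1225 0.1251]
-0.0 77 [0.4894 0.5327] [0.1168 0.1185 0.1213]
0.01 76 [0.4911 0.5334] [0.1072 0.1149 0.1184]
0.02 38 [0.5025 0.5214] [0.1138 0.1172 0.1198]
0.03 40 [0.5032 0.5217] [0.1102 0.1131 0.1153]
0.04 37 [0.5035 0.522 ] [0.107  0.1092 0.1124]
0.05 45 [0.504  0.5224] [0.1029 0.1058 0.108 ]
0.06 47 [0.5025 0.5228] [0.0992 0.1017 0.1041]
0.07 42 [0.5031 0.5231] [0.0955 0.0981 0.101 ]
0.08 48 [0.5035 0.5235] [0.092  0.0946 0.098 ]
0.09 61 [0.5041 0.5218] [0.0806 0.0893 0.0928]
{'x': -0.0703, 'y': -0.0797, 'z': 0.1226, 'rx': 0.0432, 'ry': 0.044, 'rz': 0.2448}
{'x': -0.0616, 'y': -0.0797, 'z': 0.1465, 'rx': 0.0432, 'ry': 0.044, 'rz': 0.2448}
{'x': -0.0667, 'y': -0.0603, 'z': 0.0148, 'rx': 0.0432, 'ry': 0.044, 'rz': 0.2448}
```

>>> drive_tool:
  plan:
    - {"x": -0.066,"y": -0.06,"z": 0.015,"rx": 0.0432,"ry": 0.044,"rz": 0.2448,"fingers": 0.4}
    - {"x": -0.066,"y": -0.06,"z": 0.015,"rx": 0.0432,"ry": 0.044,"rz": 0.2448,"fingers": 0.4}
    - {"x": -0.066,"y": -0.06,"z": 0.015,"rx": 0.0432,"ry": 0.044,"rz": 0.2448,"fingers": 0.4}
    - {"x": -0.066,"y": -0.06,"z": 0.015,"rx": 0.0432,"ry": 0.044,"rz": 0.2448,"fingers": 0.4}
    - {"x": -0.066,"y": -0.06,"z": 0.015,"rx": 0.0432,"ry": 0.044,"rz": 0.2448,"fingers": 0.4}
    - {"x": -0.066,"y": -0.06,"z": 0.015,"rx": 0.0432,"ry": 0.044,"rz": 0.2448,"fingers": 0.4}
    - {"x": -0.066,"y": -0.06,"z": 0.015,"rx": 0.0432,"ry": 0.044,"rz": 0.2448,"fingers": 0.4}
    - {"x": -0.066,"y": -0.06,"z": 0.015,"rx": 0.0432,"ry": 0.044,"rz": 0.2448,"fingers": 0.4}
    - {"x": -0.066,"y": -0.06,"z": 0.015,"rx": 0.0432,"ry": 0.044,"rz": 0.2448,"fingers": 0.4}
    - {"x": -0.066,"y": -0.06,"z": 0.015,"rx": 0.0432,"ry": 0.044,"rz": 0.2448,"fingers": 0.4}
    - {"x": -0.066,"y": -0.06,"z": 0.015,"rx": 0.0432,"ry": 0.044,"rz": 0.2448,"fingers": 0.4}
    - {"x": -0.066,"y": -0.06,"z": 0.015,"rx": 0.0432,"ry": 0.044,"rz": 0.2448,"fingers": 0.4}

```text
time: 8.35
ee_pos: [0.4504, -0.0795, 0.1996]
eef_rot: [1.0, 0.001, -0.0, 0.0]
ft_force: [-0.2, 0.2, -0.9]
width: 0.0456
```

```bash
python3 - <<'E'
from h import *
p,Rm,s=cur()
print(p,s["joint_positions"])
for h in (.15,.10,.074): print(rel(p,Rm,[.43,-.12,h],down(0)))
c,w,m=spat("side",[.3,-.2,.02],[.6,.02,.16]); P=w[m]; print(len(P))
for x in np.arange(.38,.6,.01):
    s=abs(P[:,0]-x)<.005
    if s.sum()>3: print(round(x,2),s.sum(),np.round(np.percentile(P[s,1],[3,97]),4),np.round(np.percentile(P[s,2],[5,50,95]),4))
cv2.imwrite(f"pics/side6.png",c["color"][:,:,::-1])
E
```

```text
[ 0.45044955 -0.07952523  0.19963325] [ 0.67957433  0.08364109 -0.62171615  1.97416085  0.0549398   1.10010362
 -1.534681  ]
{'x': -0.0205, 'y': 0.0404, 'z': 0.0496, 'rx': 0.0, 'ry': 0.0, 'rz': 0.0002}
{'x': -0.0205, 'y': 0.0404, 'z': 0.0996, 'rx': 0.0, 'ry': 0.0, 'rz': 0.0002}
{'x': -0.0205, 'y': 0.0404, 'z': 0.1256, 'rx': 0.0, 'ry': 0.0, 'rz': 0.0002}
567
0.42 22 [-0.0862 -0.0615] [0.1314 0.1367 0.1377]
0.43 42 [-0.0934 -0.0569] [0.1298 0.1362 0.1371]
0.44 6 [-0.0649 -0.055 ] [0.1306 0.1355 0.1378]
0.46 30 [-0.0992 -0.0573] [0.1306 0.1369 0.1378]
0.47 53 [-0.1024 -0.0559] [0.1299 0.1364 0.1378]
0.48 54 [-0.1022 -0.056 ] [0.1305 0.1364 0.1373]
0.49 48 [-0.0974 -0.0563] [0.13   0.1358 0.1375]
0.5 43 [-0.0959 -0.0577] [0.1298 0.1368 0.142 ]
0.51 35 [-0.0875 -0.0673] [0.1299 0.1389 0.142 ]
0.52 40 [-0.0855 -0.0672] [0.1296 0.1388 0.1423]
0.53 33 [-0.0829 -0.0676] [0.1301 0.1388 0.1422]
0.54 37 [-0.0829 -0.0675] [0.1303 0.1389 0.1417]
0.55 35 [-0.0839 -0.0672] [0.13   0.1378 0.1421]
0.56 32 [-0.0833 -0.0673] [0.1304 0.1387 0.1418]
0.57 36 [-0.0814 -0.0666] [0.1304 0.1382 0.1419]
0.58 21 [-0.0794 -0.0683] [0.1305 0.1374 0.1413]
```

View pics/side6.png

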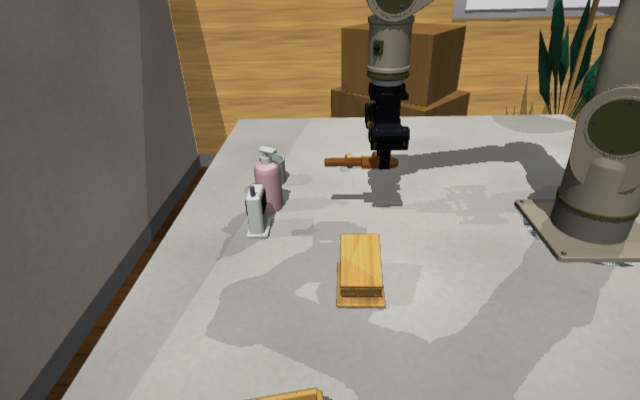

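>>> drive_tool:
  plan:
    - {"x": -0.0205,"y": 0.0404,"z": 0.05,"rx": 0,"ry": 0,"rz": 0,"fingers": 0.4}
    - {"x": -0.0205,"y": 0.0404,"z": 0.08,"rx": 0,"ry": 0,"rz": 0,"fingers": 0.4}
    - {"x": -0.0205,"y": 0.0404,"z": 0.105,"rx": 0,"ry": 0,"rz": 0,"fingers": 0.4}
    - {"x": -0.0205,"y": 0.0404,"z": 0.118,"rx": 0,"ry": 0,"rz": 0,"fingers": 0.4}
    - {"x": -0.0205,"y": 0.0404,"z": 0.124,"rx": 0,"ry": 0,"rz": 0,"fingers": 0.4}
    - {"x": -0.0205,"y": 0.0404,"z": 0.126,"rx": 0,"ry": 0,"rz": 0,"fingers": 0.4}
    - {"x": -0.0205,"y": 0.0404,"z": 0.126,"rx": 0,"ry": 0,"rz": 0,"fingers": 0.4}
    - {"x": -0.0205,"y": 0.0404,"z": 0.126,"rx": 0,"ry": 0,"rz": 0,"fingers": 0.4}

```text
time: 9.4
ee_pos: [0.4302, -0.1204, 0.0742]
eef_rot: [1.0, -0.0, 0.001, 0.0]
ft_force: [0.1, -0.1, -0.0]
width: 0.0457
```

>>> drive_tool:
  plan:
    - {"x": 0,"y": 0,"z": 0.001,"rx": 0,"ry": 0,"rz": 0,"fingers": 0.4}
    - {"x": 0,"y": 0,"z": 0.001,"rx": 0,"ry": 0,"rz": 0,"fingers": 0.62}
    - {"x": 0,"y": 0,"z": 0.001,"rx": 0,"ry": 0,"rz": 0,"fingers": 0.75}
    - {"x": 0,"y": 0,"z": 0.001,"rx": 0,"ry": 0,"rz": 0,"fingers": 0.9}
    - {"x": 0,"y": 0,"z": 0.001,"rx": 0,"ry": 0,"rz": 0,"fingers": 0.9}
    - {"x": 0,"y": 0,"z": 0.001,"rx": 0,"ry": 0,"rz": 0,"fingers": 0.9}
    - {"x": 0,"y": 0,"z": -0.03,"rx": 0,"ry": 0,"rz": 0,"fingers": 0.9}
    - {"x": 0,"y": 0,"z": -0.09,"rx": 0,"ry": 0,"rz": 0,"fingers": 0.9}
    - {"x": 0,"y": 0,"z": -0.12,"rx": 0,"ry": 0,"rz": 0,"fingers": 0.9}
    - {"x": 0,"y": 0,"z": -0.12,"rx": 0,"ry": 0,"rz": 0,"fingers": 0.9}

```text
time: 10.65
ee_pos: [0.431, -0.1206, 0.1959]
eef_rot: [1.0, -0.0, 0.002, 0.001]
ft_force: [0.1, -0.6, -0.2]
width: 0.0783
```

```bash
python3 - <<'E'
from h import *
p,Rm,s=cur()
print(p)
c,w,m=spat("side",[.3,-.2,.004],[.62,.02,.04]); P=w[m]; print(len(P))
for x in np.arange(.36,.6,.01):
    s=abs(P[:,0]-x)<.005
    if s.sum()>3: print(round(x,2),s.sum(),np.round(np.percentile(P[s,1],[3,97]),4),np.round(np.percentile(P[s,2],[5,50,95]),4))
print(P[:,0].min(),P[:,0].max())
cv2.imwrite(f"pics/side7.png",c["color"][:,:,::-1])
E
```

```text
[ 0.43101479 -0.12062374  0.19589911]
522
0.4 18 [-0.1314 -0.1033] [0.0063 0.0085 0.01  ]
0.41 39 [-0.1371 -0.099 ] [0.0059 0.0087 0.0099]
0.42 41 [-0.1378 -0.0974] [0.0055 0.0084 0.0098]
0.43 39 [-0.1376 -0.0964] [0.0064 0.0086 0.0098]
0.44 41 [-0.1388 -0.0969] [0.0066 0.0087 0.0101]
0.45 41 [-0.1384 -0.0958] [0.0065 0.0084 0.0101]
0.46 38 [-0.138  -0.0969] [0.0063 0.0085 0.0103]
0.47 40 [-0.1372 -0.0964] [0.0064 0.0088 0.0101]
0.48 34 [-0.1337 -0.0987] [0.0045 0.0094 0.0143]
0.49 27 [-0.1249 -0.1079] [0.0052 0.0129 0.0144]
0.5 28 [-0.1257 -0.108 ] [0.0055 0.0128 0.0146]
0.51 25 [-0.1232 -0.1083] [0.0051 0.0126 0.0146]
0.52 23 [-0.1221 -0.1085] [0.0059 0.012  0.0147]
0.53 23 [-0.1226 -0.1082] [0.0052 0.0125 0.0143]
0.54 24 [-0.1195 -0.1074] [0.0065 0.0121 0.0153]
0.55 23 [-0.1209 -0.1081] [0.0059 0.0123 0.0146]
0.56 18 [-0.1229 -0.1083] [0.0046 0.0115 0.0139]
0.3979683104345896 0.5619999705821732
```

View pics/side7.png

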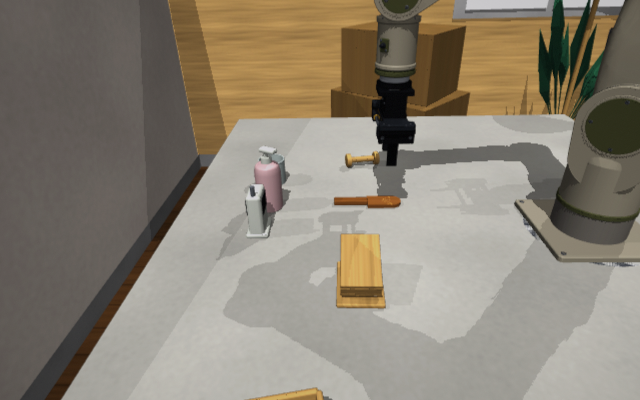

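>>> drive_tool:
  plan:
    - {"x": 0.03,"y": 0,"z": 0,"rx": 0,"ry": 0,"rz": -0.25,"fingers": 0.75}
    - {"x": 0.06,"y": 0,"z": 0,"rx": 0,"ry": 0,"rz": -0.25,"fingers": 0.75}
    - {"x": 0.095,"y": 0,"z": 0,"rx": 0,"ry": 0,"rz": -0.25,"fingers": 0.75}
    - {"x": 0.095,"y": 0,"z": 0,"rx": 0,"ry": 0,"rz": -0.25,"fingers": 0.75}
    - {"x": 0.095,"y": 0,"z": 0,"rx": 0,"ry": 0,"rz": -0.25,"fingers": 0.75}
    - {"x": 0.095,"y": 0,"z": 0,"rx": 0,"ry": 0,"rz": -0.25,"fingers": 0.75}
    - {"x": 0.095,"y": 0,"z": 0,"rx": 0,"ry": 0,"rz": -0.25,"fingers": 0.75}
    - {"x": 0.095,"y": 0,"z": 0,"rx": 0,"ry": 0,"rz": -0.25,"fingers": 0.75}
    - {"x": 0.095,"y": 0,"z": 0,"rx": 0,"ry": 0,"rz": -0.25,"fingers": 0.75}

```text
time: 11.82
ee_pos: [0.5241, -0.1201, 0.1919]
eef_rot: [0.706, 0.709, -0.0, -0.001]
ft_force: [-0.1, 0.8, 0.5]
width: 0.0655
```

>>> drive_tool:
  plan:
    - {"x": 0,"y": 0,"z": 0,"rx": 0,"ry": 0,"rz": -0.25,"fingers": 0.75}
    - {"x": 0,"y": 0,"z": 0,"rx": 0,"ry": 0,"rz": -0.25,"fingers": 0.75}
    - {"x": 0,"y": 0,"z": 0,"rx": 0,"ry": 0,"rz": -0.25,"fingers": 0.75}
    - {"x": 0,"y": 0,"z": 0,"rx": 0,"ry": 0,"rz": -0.25,"fingers": 0.75}
    - {"x": 0,"y": 0,"z": 0,"rx": 0,"ry": 0,"rz": -0.25,"fingers": 0.75}
    - {"x": 0,"y": 0,"z": 0,"rx": 0,"ry": 0,"rz": -0.25,"fingers": 0.75}
    - {"x": 0,"y": 0,"z": 0,"rx": 0,"ry": 0,"rz": -0.25,"fingers": 0.75}
    - {"x": 0,"y": 0,"z": 0,"rx": 0,"ry": 0,"rz": -0.25,"fingers": 0.75}
    - {"x": 0,"y": 0,"z": 0,"rx": 0,"ry": 0,"rz": -0.25,"fingers": 0.75}
    - {"x": 0,"y": 0,"z": 0,"rx": 0,"ry": 0,"rz": -0.25,"fingers": 0.75}

```text
time: 13.08
ee_pos: [0.5243, -0.1201, 0.1923]
eef_rot: [0.0, 1.0, 0.001, -0.001]
ft_force: [0.4, 0.5, 0.1]
width: 0.0651
```

```bash
python3 - <<'E'
from h import *
p,Rm,s=cur()
print(p,s["joint_positions"])
for h in (.15,.10,.0735): print(rel(p,Rm,[.526,-.1197,h],down(np.pi)))
E
```

```text
[ 0.52428536 -0.1200602   0.1923365 ] [ 1.02308246  0.4185751  -1.05956803  1.77264882  0.39134151  1.18449129
  1.41827653]
{'x': -0.0018, 'y': 0.0003, 'z': 0.0423, 'rx': 0.0002, 'ry': -0.0002, 'rz': -0.0001}
{'x': -0.0019, 'y': 0.0002, 'z': 0.0923, 'rx': 0.0002, 'ry': -0.0002, 'rz': -0.0001}
{'x': -0.0019, 'y': 0.0002, 'z': 0.1188, 'rx': 0.0002, 'ry': -0.0002, 'rz': -0.0001}
```

>>> drive_tool:
  plan:
    - {"x": -0.0018,"y": 0,"z": 0.05,"rx": 0,"ry": 0,"rz": 0,"fingers": 0.75}
    - {"x": -0.0018,"y": 0,"z": 0.085,"rx": 0,"ry": 0,"rz": 0,"fingers": 0.75}
    - {"x": -0.0018,"y": 0,"z": 0.11,"rx": 0,"ry": 0,"rz": 0,"fingers": 0.75}
    - {"x": -0.0018,"y": 0,"z": 0.1195,"rx": 0,"ry": 0,"rz": 0,"fingers": 0.75}
    - {"x": -0.0018,"y": 0,"z": 0.1195,"rx": 0,"ry": 0,"rz": 0,"fingers": 0.75}
    - {"x": -0.0018,"y": 0,"z": 0.1195,"rx": 0,"ry": 0,"rz": 0,"fingers": 0.75}
    - {"x": -0.0018,"y": 0,"z": 0.1195,"rx": 0,"ry": 0,"rz": 0,"fingers": 0.4}
    - {"x": -0.0018,"y": 0,"z": 0.1195,"rx": 0,"ry": 0,"rz": 0,"fingers": 0.15}
    - {"x": -0.0018,"y": 0,"z": 0.1195,"rx": 0,"ry": 0,"rz": 0,"fingers": 0.15}
    - {"x": -0.0018,"y": 0,"z": 0.1195,"rx": 0,"ry": 0,"rz": 0,"fingers": 0.15}
    - {"x": -0.0018,"y": 0,"z": 0.1195,"rx": 0,"ry": 0,"rz": 0,"fingers": 0.15}
    - {"x": -0.0018,"y": 0,"z": 0.1195,"rx": 0,"ry": 0,"rz": 0,"fingers": 0.15}
  squeeze: 20

```text
time: 14.58
ee_pos: [0.5267, -0.1203, 0.0742]
eef_rot: [0.0, 1.0, -0.0, 0.0]
ft_force: [-0.0, -0.5, 0.6]
width: 0.0217
```

```bash
python3 - <<'E'
from h import *
p,Rm,s=cur()
print(rel(p,Rm,tcp(.15+.06,.076+.02),RS),tcp(.15+.06,.076+.02))
E
```

```text
{'x': 0.0154, 'y': 0.085, 'z': -0.15, 'rx': 0.0441, 'ry': -0.0434, 'rz': 0.2497} [ 0.51127051 -0.03532904  0.22418832]
```

Lift straight first, then swing.

>>> drive_tool:
  plan:
    - {"x": 0,"y": 0,"z": -0.02,"rx": 0,"ry": 0,"rz": 0,"fingers": 0.15}
    - {"x": 0,"y": 0,"z": -0.06,"rx": 0,"ry": 0,"rz": 0,"fingers": 0.15}
    - {"x": 0,"y": 0,"z": -0.1,"rx": 0,"ry": 0,"rz": 0,"fingers": 0.15}
    - {"x": 0,"y": 0,"z": -0.14,"rx": 0,"ry": 0,"rz": 0,"fingers": 0.15}
    - {"x": 0,"y": 0,"z": -0.14,"rx": 0,"ry": 0,"rz": 0,"fingers": 0.15}

```text
time: 15.2
ee_pos: [0.5281, -0.12, 0.2182]
eef_rot: [0.0, 1.0, -0.001, 0.003]
ft_force: [0.3, -0.1, -1.0]
width: 0.0219
```

```bash
python3 - <<'E'
from h import *
p,Rm,s=cur()
print(p,rel(p,Rm,tcp(.15+.06,.076+.02),RS),tcp(.15+.06,.076+.02))
E
```

```text
[ 0.52813226 -0.12002762  0.21824451] {'x': 0.0168, 'y': 0.0847, 'z': -0.0062, 'rx': 0.0445, 'ry': -0.0425, 'rz': 0.2496} [ 0.51127051 -0.03532904  0.22418832]
```

>>> drive_tool:
  plan:
    - {"x": 0.0168,"y": 0.02,"z": -0.006,"rx": 0.0441,"ry": -0.0434,"rz": 0.2497,"fingers": 0.15}
    - {"x": 0.0168,"y": 0.04,"z": -0.006,"rx": 0.0441,"ry": -0.0434,"rz": 0.2497,"fingers": 0.15}
    - {"x": 0.0168,"y": 0.06,"z": -0.006,"rx": 0.0441,"ry": -0.0434,"rz": 0.2497,"fingers": 0.15}
    - {"x": 0.0168,"y": 0.0847,"z": -0.006,"rx": 0.0441,"ry": -0.0434,"rz": 0.2497,"fingers": 0.15}
    - {"x": 0.0168,"y": 0.0847,"z": -0.006,"rx": 0.0441,"ry": -0.0434,"rz": 0.2497,"fingers": 0.15}
    - {"x": 0.0168,"y": 0.0847,"z": -0.006,"rx": 0.0441,"ry": -0.0434,"rz": 0.2497,"fingers": 0.15}
    - {"x": 0.0168,"y": 0.0847,"z": -0.006,"rx": 0.0441,"ry": -0.0434,"rz": 0.2497,"fingers": 0.15}
    - {"x": 0.0168,"y": 0.0847,"z": -0.006,"rx": 0.0441,"ry": -0.0434,"rz": 0.2497,"fingers": 0.15}
    - {"x": 0.0168,"y": 0.0847,"z": -0.006,"rx": 0.0441,"ry": -0.0434,"rz": 0.2497,"fingers": 0.15}
    - {"x": 0.0168,"y": 0.0847,"z": -0.006,"rx": 0.0441,"ry": -0.0434,"rz": 0.2497,"fingers": 0.15}
    - {"x": 0.0168,"y": 0.0847,"z": -0.006,"rx": 0.0441,"ry": -0.0434,"rz": 0.2497,"fingers": 0.15}
    - {"x": 0.0168,"y": 0.0847,"z": -0.006,"rx": 0.0441,"ry": -0.0434,"rz": 0.2497,"fingers": 0.15}

```text
time: 16.7
ee_pos: [0.5097, -0.0358, 0.2203]
eef_rot: [0.702, 0.691, -0.124, 0.122]
ft_force: [0.7, 0.1, 0.2]
width: 0.0216
```

```bash
cat > m.py <<'E'
from h import *
p,Rm,s=cur(); print(p,s["joint_positions"],s["ft_force"])
c,w,m=spat("side",[.42,-.12,.05],[.6,.2,.2]); P=w[m]
P=P[(P-M)@d<-.004] 
# slot coordinates
Q=np.column_stack([(P-M)@d,(P-M)@hy,(P-M)@n])
k=cv2.connectedComponents  # unused
for a in np.arange(-.24,.0,.01):
    t=abs(Q[:,0]-a)<.005
    if t.sum()>5: print(round(a,3),t.sum(),"lat",np.round(np.percentile(Q[t,1],[3,97]),4),round(np.percentile(Q[t,1],[3,97]).mean(),4),"n",np.round(np.percentile(Q[t,2],[50,95]),4))
# holder roof in same image
m2=(w>[.45,.145,.045]).all(-1)&(w<[.58,.225,.1]).all(-1)
P=w[m2]; Q2=np.column_stack([(P-M)@d,(P-M)@hy,(P-M)@n])
for a in (.02,.04,.06,.08):
    t=(abs(Q2[:,0]-a)<.006)&(abs(Q2[:,2]-.028)<.006); print("roof",a,np.round(np.percentile(Q2[t,1],[3,97]),4),round(np.percentile(Q2[t,1],[3,97]).mean(),4),np.round(np.median(Q2[t,2]),4))
print("tip",Q[:,0].max(), rel(p,Rm,tcp(.15,.076),RS))
cv2.imwrite("pics/m%05d.png"%int(s["time"]*100),c["color"][:,:,::-1][100:300,250:450].repeat(3,0).repeat(3,1)); print("pics/m%05d.png"%int(s["time"]*100))
E
python3 m.py
```

```text
[ 0.50972482 -0.03584139  0.22026057] [ 0.56254647  0.26886512 -0.8662081   1.82560638  0.55794136  1.30286768
 -0.50786985] [0.68076295 0.10421406 0.16908112]
-0.24 17 lat [-0.0063  0.0094] 0.0015 n [0.0316 0.0324]
-0.23 26 lat [-0.0076  0.0103] 0.0014 n [0.0313 0.0333]
-0.22 33 lat [-0.0077  0.0102] 0.0012 n [0.031  0.0327]
-0.21 26 lat [-0.0079  0.0102] 0.0011 n [0.0313 0.0331]
-0.2 37 lat [-0.0081  0.0204] 0.0062 n [0.0314 0.0327]
-0.19 33 lat [-0.0082  0.011 ] 0.0014 n [0.0308 0.0334]
-0.18 33 lat [-0.0085  0.0108] 0.0012 n [0.0315 0.0332]
-0.17 34 lat [-0.0085  0.0106] 0.001 n [0.0312 0.0325]
-0.16 63 lat [-0.0175  0.0212] 0.0018 n [0.0266 0.0311]
-0.15 75 lat [-0.019   0.0206] 0.0008 n [0.0265 0.0281]
-0.14 82 lat [-0.0195  0.0241] 0.0023 n [0.0264 0.0284]
-0.13 74 lat [-0.0192  0.0233] 0.0021 n [0.0259 0.0281]
-0.12 82 lat [-0.0197  0.0232] 0.0017 n [0.0262 0.0281]
-0.11 78 lat [-0.0192  0.0228] 0.0018 n [0.0264 0.0278]
-0.1 90 lat [-0.0199  0.0232] 0.0016 n [0.0264 0.0277]
-0.09 83 lat [-0.018  0.022] 0.002 n [0.0264 0.028 ]
-0.08 74 lat [-0.0121  0.0175] 0.0027 n [0.0246 0.0276]
roof 0.02 [-0.0322  0.0338] 0.0008 0.0273
roof 0.04 [-0.0322  0.0343] 0.001 0.0273
roof 0.06 [-0.0322  0.0332] 0.0005 0.0273
roof 0.08 [-0.0322  0.0335] 0.0006 0.0275
tip -0.07684491861487928 {'x': 0.0592, 'y': 0.0016, 'z': 0.0161, 'rx': 0.0, 'ry': -0.0001, 'rz': 0.0001}
pics/m01670.png
```

>>> drive_tool:
  plan:
    - {"x": 0.01,"y": 0.0011,"z": 0.016,"rx": 0,"ry": 0,"rz": 0,"fingers": 0.15}
    - {"x": 0.03,"y": 0.0011,"z": 0.016,"rx": 0,"ry": 0,"rz": 0,"fingers": 0.15}
    - {"x": 0.05,"y": 0.0011,"z": 0.016,"rx": 0,"ry": 0,"rz": 0,"fingers": 0.15}
    - {"x": 0.059,"y": 0.0011,"z": 0.016,"rx": 0,"ry": 0,"rz": 0,"fingers": 0.15}
    - {"x": 0.059,"y": 0.0011,"z": 0.016,"rx": 0,"ry": 0,"rz": 0,"fingers": 0.15}
    - {"x": 0.059,"y": 0.0011,"z": 0.016,"rx": 0,"ry": 0,"rz": 0,"fingers": 0.15}
    - {"x": 0.059,"y": 0.0011,"z": 0.016,"rx": 0,"ry": 0,"rz": 0,"fingers": 0.15}

```text
time: 17.62
ee_pos: [0.5119, 0.0136, 0.1851]
eef_rot: [0.702, 0.69, -0.124, 0.122]
ft_force: [0.3, 0.1, -1.0]
width: 0.0216
```

```bash
python3 m.py
```

```text
[0.51188565 0.01359928 0.18509997] [ 0.4564882   0.34744402 -0.87295084  1.83498445  0.60820277  1.29549395
 -0.65754886] [ 0.34259083  0.09584862 -0.95672749]
-0.18 18 lat [-0.0081  0.0092] 0.0006 n [0.0149 0.0164]
-0.17 33 lat [-0.0083  0.0088] 0.0003 n [0.0157 0.0175]
-0.16 29 lat [-0.0084  0.0087] 0.0001 n [0.0151 0.0174]
-0.15 32 lat [-0.0086  0.0086] -0.0 n [0.0153 0.017 ]
-0.14 34 lat [-0.0088  0.0101] 0.0007 n [0.0152 0.0168]
-0.13 38 lat [-0.0367  0.0078] -0.0145 n [0.0152 0.0997]
-0.12 46 lat [-0.0237  0.0095] -0.0071 n [0.0157 0.0981]
-0.11 37 lat [-0.0094  0.0091] -0.0001 n [0.0149 0.0169]
-0.1 79 lat [-0.0198  0.0206] 0.0004 n [0.0108 0.0153]
-0.09 88 lat [-0.0219  0.0216] -0.0001 n [0.0105 0.0118]
-0.08 89 lat [-0.0219  0.0223] 0.0002 n [0.0103 0.012 ]
-0.07 92 lat [-0.022   0.0207] -0.0007 n [0.0103 0.0124]
-0.06 93 lat [-0.0221  0.0216] -0.0003 n [0.0104 0.012 ]
-0.05 93 lat [-0.0222  0.0211] -0.0005 n [0.0103 0.0117]
-0.04 90 lat [-0.021   0.0207] -0.0002 n [0.0103 0.0118]
-0.03 93 lat [-0.019   0.0186] -0.0002 n [0.0099 0.0119]
-0.02 66 lat [-0.0129  0.0143] 0.0007 n [0.0088 0.0119]
roof 0.02 [-0.0322  0.0337] 0.0007 0.0272
roof 0.04 [-0.0322  0.034 ] 0.0009 0.0275
roof 0.06 [-0.0322  0.0331] 0.0004 0.0274
roof 0.08 [-0.0322  0.0335] 0.0006 0.0274
tip -0.019034094947565916 {'x': 0.0006, 'y': 0.0002, 'z': 0.0001, 'rx': 0.0, 'ry': 0.0, 'rz': -0.0002}
pics/m01762.png
```

```bash
ls pics
```

```text
m01670.png
m01762.png
side0.png
side1.png
side2.png
side3.png
side4.png
side5.png
side6.png
side7.png
top0.png
top5.png
```

>>> drive_tool:
  plan:
    - {"x": 0.002,"y": -0.0007,"z": 0,"rx": 0,"ry": 0,"rz": 0,"fingers": 0.15}
    - {"x": 0.008,"y": -0.0007,"z": 0,"rx": 0,"ry": 0,"rz": 0,"fingers": 0.15}
    - {"x": 0.014,"y": -0.0007,"z": 0,"rx": 0,"ry": 0,"rz": 0,"fingers": 0.15}
    - {"x": 0.02,"y": -0.0007,"z": 0,"rx": 0,"ry": 0,"rz": 0,"fingers": 0.15}
    - {"x": 0.026,"y": -0.0007,"z": 0,"rx": 0,"ry": 0,"rz": 0,"fingers": 0.15}
    - {"x": 0.032,"y": -0.0007,"z": 0,"rx": 0,"ry": 0,"rz": 0,"fingers": 0.15}
    - {"x": 0.038,"y": -0.0007,"z": 0,"rx": 0,"ry": 0,"rz": 0,"fingers": 0.15}
    - {"x": 0.044,"y": -0.0007,"z": 0,"rx": 0,"ry": 0,"rz": 0,"fingers": 0.15}
    - {"x": 0.05,"y": -0.0007,"z": 0,"rx": 0,"ry": 0,"rz": 0,"fingers": 0.15}
    - {"x": 0.05,"y": -0.0007,"z": 0,"rx": 0,"ry": 0,"rz": 0,"fingers": 0.15}
    - {"x": 0.05,"y": -0.0007,"z": 0,"rx": 0,"ry": 0,"rz": 0,"fingers": 0.15}

```text
time: 19.05
ee_pos: [0.5119, 0.0612, 0.1678]
eef_rot: [0.702, 0.691, -0.124, 0.122]
ft_force: [-0.5, 0.5, -0.5]
width: 0.0219
```

```bash
python3 m.py
```

```text
[0.51187183 0.06116342 0.16783488] [ 0.36025431  0.4056168  -0.87877621  1.81956375  0.634666    1.31249881
 -0.76844097] [-0.5203774   0.48296441 -0.514997  ]
-0.13 22 lat [-0.0069  0.0097] 0.0014 n [0.0153 0.0169]
-0.12 31 lat [-0.0072  0.0095] 0.0011 n [0.0156 0.0178]
-0.11 35 lat [-0.0073  0.0113] 0.002 n [0.0156 0.017 ]
-0.1 38 lat [-0.0076  0.0109] 0.0017 n [0.0153 0.0171]
-0.09 39 lat [-0.0077  0.0104] 0.0014 n [0.0152 0.0171]
-0.08 35 lat [-0.0209  0.0101] -0.0054 n [0.0158 0.042 ]
-0.07 43 lat [-0.0082  0.0099] 0.0008 n [0.0155 0.0174]
-0.06 42 lat [-0.0083  0.0109] 0.0013 n [0.0154 0.0171]
-0.05 93 lat [-0.0188  0.0217] 0.0014 n [0.0108 0.0151]
-0.04 94 lat [-0.0204  0.0225] 0.0011 n [0.0105 0.0119]
-0.03 93 lat [-0.0204  0.0222] 0.0009 n [0.0105 0.0125]
-0.02 102 lat [-0.0205  0.0235] 0.0015 n [0.0104 0.0123]
-0.01 41 lat [-0.0202  0.023 ] 0.0014 n [0.0104 0.0122]
roof 0.02 [-0.0322  0.0337] 0.0008 0.0273
roof 0.04 [-0.0322  0.0342] 0.001 0.0273
roof 0.06 [-0.0322  0.0334] 0.0006 0.0273
roof 0.08 [-0.0322  0.0335] 0.0006 0.0275
tip -0.010331899990246701 {'x': -0.05, 'y': 0.001, 'z': 0.0001, 'rx': 0.0, 'ry': -0.0, 'rz': -0.0}
pics/m01905.png
```

>>> drive_tool:
  plan:
    - {"x": 0.006,"y": 0.0004,"z": 0,"rx": 0,"ry": 0,"rz": 0,"fingers": 0.15}
    - {"x": 0.012,"y": 0.0004,"z": 0,"rx": 0,"ry": 0,"rz": 0,"fingers": 0.15}
    - {"x": 0.018,"y": 0.0004,"z": 0,"rx": 0,"ry": 0,"rz": 0,"fingers": 0.15}
    - {"x": 0.024,"y": 0.0004,"z": 0,"rx": 0,"ry": 0,"rz": 0,"fingers": 0.15}
    - {"x": 0.03,"y": 0.0004,"z": 0,"rx": 0,"ry": 0,"rz": 0,"fingers": 0.15}
    - {"x": 0.036,"y": 0.0004,"z": 0,"rx": 0,"ry": 0,"rz": 0,"fingers": 0.15}
    - {"x": 0.042,"y": 0.0004,"z": 0,"rx": 0,"ry": 0,"rz": 0,"fingers": 0.15}
    - {"x": 0.048,"y": 0.0004,"z": 0,"rx": 0,"ry": 0,"rz": 0,"fingers": 0.15}
    - {"x": 0.054,"y": 0.0004,"z": 0,"rx": 0,"ry": 0,"rz": 0,"fingers": 0.15}
    - {"x": 0.054,"y": 0.0004,"z": 0,"rx": 0,"ry": 0,"rz": 0,"fingers": 0.15}
    - {"x": 0.054,"y": 0.0004,"z": 0,"rx": 0,"ry": 0,"rz": 0,"fingers": 0.15}

```text
time: 20.48
ee_pos: [0.5131, 0.1119, 0.1493]
eef_rot: [0.702, 0.691, -0.124, 0.122]
ft_force: [-0.0, 0.9, -0.8]
width: 0.0211
```

```bash
cat >> m.py <<'E'
t=(Q[:,2]>.008)&(Q[:,2]<.02)&(abs(Q[:,1])<.012)
print("handle end s (1,2 pct,min)",np.percentile(Q[t,0],[1,2]),Q[t,0].min())
E
python3 m.py
```

```text
[0.51310845 0.11189124 0.14929606] [ 0.25246898  0.47678693 -0.87573272  1.78732104  0.66466495  1.33286486
 -0.8790514 ] [-5.08768042e-04  8.51768058e-01 -7.52813165e-01]
-0.07 20 lat [-0.0082  0.0086] 0.0002 n [0.0154 0.0169]
-0.06 38 lat [-0.0083  0.0096] 0.0006 n [0.0154 0.0169]
-0.05 41 lat [-0.0085  0.0091] 0.0003 n [0.0156 0.017 ]
-0.04 46 lat [-0.0087  0.0107] 0.001 n [0.0152 0.017 ]
-0.03 44 lat [-0.0089  0.0105] 0.0008 n [0.0155 0.017 ]
-0.02 50 lat [-0.0091  0.0101] 0.0005 n [0.0157 0.0179]
-0.01 35 lat [-0.0093  0.0098] 0.0002 n [0.0155 0.0171]
roof 0.02 [-0.0322  0.0337] 0.0008 0.0272
roof 0.04 [-0.0322  0.0342] 0.001 0.0274
roof 0.06 [-0.0322  0.0332] 0.0005 0.0273
roof 0.08 [-0.0322  0.0337] 0.0007 0.0275
tip -0.0076324845729763505 {'x': -0.104, 'y': 0.0005, 'z': 0.0001, 'rx': 0.0, 'ry': -0.0, 'rz': -0.0}
pics/m02047.png
handle end s (1,2 pct,min) [-0.06954488 -0.06871328] -0.0706716630056438
```

```bash
ls -t pics | head -1
```

```text
m02047.png
```

View pics/m02047.png

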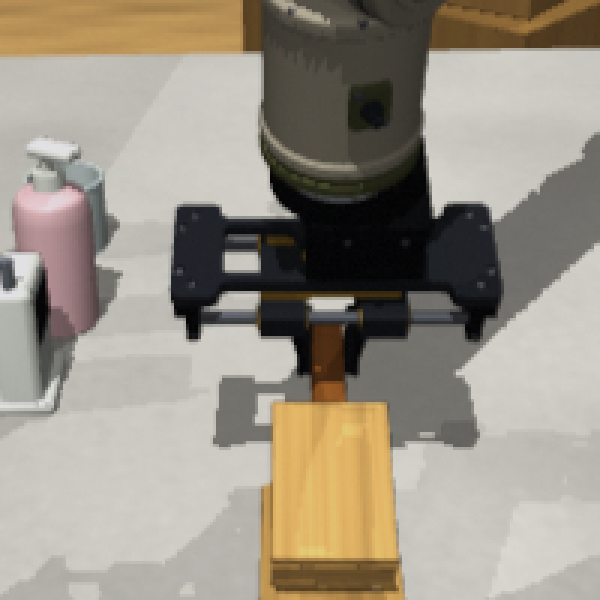

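Handle end (330,322) is hidden by the gripper bar, so that reading is not usable; kinematics say about 11 mm remain. Slow advance watching the force.

>>> drive_tool:
  plan:
    - {"x": 0.003,"y": 0,"z": 0,"rx": 0,"ry": 0,"rz": 0,"fingers": 0.15}
    - {"x": 0.005,"y": 0,"z": 0.0005,"rx": 0,"ry": 0,"rz": 0,"fingers": 0.15}
    - {"x": 0.007,"y": 0,"z": 0.001,"rx": 0,"ry": 0,"rz": 0,"fingers": 0.15}
    - {"x": 0.008,"y": 0,"z": 0.001,"rx": 0,"ry": 0,"rz": 0,"fingers": 0.15}
    - {"x": 0.008,"y": 0,"z": 0.001,"rx": 0,"ry": 0,"rz": 0,"fingers": 0.15}
    - {"x": 0.008,"y": 0,"z": 0.001,"rx": 0,"ry": 0,"rz": 0,"fingers": 0.15}

```text
time: 21.28
ee_pos: [0.5132, 0.1191, 0.1456]
eef_rot: [0.702, 0.691, -0.124, 0.122]
ft_force: [0.2, -0.7, -1.5]
width: 0.0217
```

>>> drive_tool:
  plan:
    - {"x": 0.001,"y": 0,"z": 0,"rx": 0,"ry": 0,"rz": 0,"fingers": 0.15}
    - {"x": 0.0015,"y": 0,"z": 0,"rx": 0,"ry": 0,"rz": 0,"fingers": 0.15}
    - {"x": 0.002,"y": 0,"z": 0,"rx": 0,"ry": 0,"rz": 0,"fingers": 0.15}
    - {"x": 0.002,"y": 0,"z": 0,"rx": 0,"ry": 0,"rz": 0,"fingers": 0.15}

```text
time: 21.78
ee_pos: [0.5132, 0.1206, 0.145]
eef_rot: [0.702, 0.69, -0.124, 0.122]
ft_force: [-0.0, -3.9, 0.6]
width: 0.0217
```

>>> drive_tool:
  plan:
    - {"x": 0.0005,"y": 0,"z": 0,"rx": 0,"ry": 0,"rz": 0,"fingers": 0.15}
    - {"x": 0.001,"y": 0,"z": 0,"rx": 0,"ry": 0,"rz": 0,"fingers": 0.15}
    - {"x": 0.001,"y": 0,"z": 0,"rx": 0,"ry": 0,"rz": 0,"fingers": 0.15}

```text
time: 22.15
ee_pos: [0.5134, 0.1207, 0.1447]
eef_rot: [0.702, 0.69, -0.125, 0.123]
ft_force: [-0.3, -7.9, 2.8]
width: 0.0217
```

>>> drive_tool:
  plan:
    - {"x": -0.0008,"y": 0,"z": 0.0008,"rx": 0,"ry": 0,"rz": 0,"fingers": 0.15}
    - {"x": -0.0008,"y": 0,"z": 0.0008,"rx": 0,"ry": 0,"rz": 0,"fingers": 0.15}

```text
time: 22.4
ee_pos: [0.5133, 0.1204, 0.1442]
eef_rot: [0.702, 0.69, -0.124, 0.122]
ft_force: [0.4, -5.7, 3.3]
width: 0.0217
```

>>> drive_tool:
  plan:
    - {"x": 0,"y": 0,"z": 0,"rx": 0,"ry": 0,"rz": 0,"fingers": 0.35}
    - {"x": 0,"y": 0,"z": 0,"rx": 0,"ry": 0,"rz": 0,"fingers": 0.6}
    - {"x": 0,"y": 0,"z": 0,"rx": 0,"ry": 0,"rz": 0,"fingers": 0.7}
    - {"x": 0,"y": 0,"z": 0,"rx": 0,"ry": 0,"rz": 0,"fingers": 0.7}
    - {"x": 0,"y": 0,"z": -0.02,"rx": 0,"ry": 0,"rz": 0,"fingers": 0.7}
    - {"x": 0,"y": 0,"z": -0.06,"rx": 0,"ry": 0,"rz": 0,"fingers": 0.7}
    - {"x": -0.02,"y": 0,"z": -0.12,"rx": 0,"ry": 0,"rz": 0,"fingers": 0.7}
    - {"x": -0.06,"y": 0,"z": -0.16,"rx": 0,"ry": 0,"rz": 0,"fingers": 0.7}
    - {"x": -0.1,"y": 0,"z": -0.18,"rx": 0,"ry": 0,"rz": 0,"fingers": 0.7}
    - {"x": -0.14,"y": 0,"z": -0.18,"rx": 0,"ry": 0,"rz": 0,"fingers": 0.7}
    - {"x": -0.14,"y": 0,"z": -0.18,"rx": 0,"ry": 0,"rz": 0,"fingers": 0.7}

```text
time: 23.78
ee_pos: [0.5123, 0.0491, 0.3637]
eef_rot: [0.703, 0.689, -0.123, 0.123]
ft_force: [-0.1, -0.2, -0.7]
width: 0.0606
```

```bash
python3 m.py; python3 -c "
from h import *
c=viewer.camera('top'); cv2.imwrite('pics/topend.png',c['color'][:,:,::-1])"
```

```text
[0.51228848 0.04913979 0.36365025] [ 0.45216918  0.20698893 -0.9266114   1.57985089  0.47359591  1.60904597
 -0.52176244] [-0.12627144 -0.16728734 -0.72215062]
-0.07 21 lat [-0.008   0.0099] 0.0009 n [0.0117 0.0134]
-0.06 41 lat [-0.0098  0.0097] -0.0001 n [0.0127 0.0144]
-0.05 39 lat [-0.0085  0.0093] 0.0004 n [0.0129 0.0148]
-0.04 40 lat [-0.0087  0.0089] 0.0001 n [0.0132 0.0143]
-0.03 42 lat [-0.0088  0.0087] -0.0 n [0.0127 0.0154]
-0.02 48 lat [-0.009   0.0101] 0.0006 n [0.0135 0.0151]
-0.01 27 lat [-0.0092  0.0098] 0.0003 n [0.0134 0.0153]
roof 0.02 [-0.0322  0.0335] 0.0007 0.0272
roof 0.04 [-0.0322  0.0344] 0.0011 0.0273
roof 0.06 [-0.0322  0.0333] 0.0006 0.0273
roof 0.08 [-0.0322  0.0337] 0.0007 0.0274
tip -0.009703679851943873 {'x': 0.0286, 'y': -0.0001, 'z': 0.18, 'rx': 0.0003, 'ry': 0.0001, 'rz': -0.0008}
pics/m02377.png
handle end s (1,2 pct,min) [-0.0698336  -0.06889575] -0.0700754877016982
```

View images.

View pics/m02377.png

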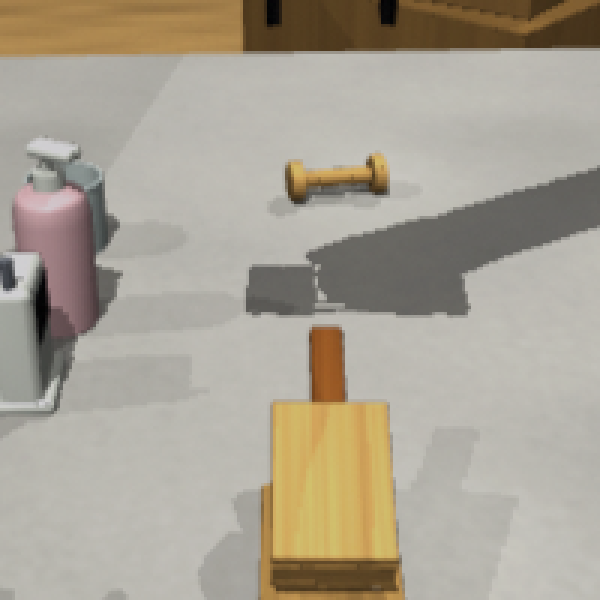

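View pics/topend.png

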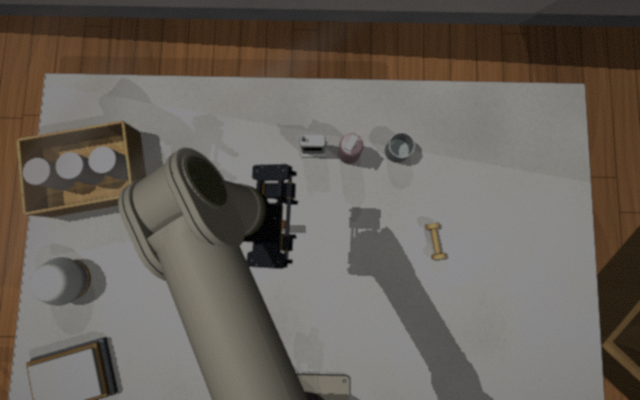

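The side view shows the spatula home. The handle runs centred from (328,327) to (328,402), the gripper is clear, and the bystanders are where they stood. Handing in.

```bash
python3 -c "
from h import *
print(workorder.close_job())"
```

```text
the job is handed in; nothing more can be done
None
```

I turned the spatula round in its holder: it now sits blade first and fully home. The job was handed in at about 24 s on the robot's clock; it reported no verdict.

**What I did:** I drew the spatula out by its blade, laid it flat beside the holder and let go. I then picked it up by the handle, slid it in and released it. It touched the back at about 8 N, measured at the wrist at the end of a move, so a brief higher peak would not have shown.

**Last checks:**
- **Depth:** about 70–72 mm of handle stands out of the mouth, against 72 mm expected when home. I could not see the blade tip; its position comes from this and from where the arm met the back.
- **Fit:** the handle lies flat on the slot floor. It is within about 1 mm of the middle and shows no visible skew.
- **Surroundings:** the gripper is clear. The bottle, tin, monitor and rattle look where they stood in the pictures; I did not measure them again.

**Reading set aside:** one camera reading of the handle end during insertion was about 13 mm off the arm's own position, because the gripper hid that end. I set it aside and went by arm position and contact force. The final unobstructed view agreed with them.

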